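# Open the pickup box: lift the lid over its lip, slide it out, lay it on the pad

## Robot

A 7-joint arm with a two-finger parallel gripper is mounted at the origin on the work surface. World frame = base frame: x ahead of the robot, y to its left, z up, the work surface at z = 0. Lengths are in mm, angles in degrees, forces in N, time in s.
With the tool pointing down it reaches from about 400 to 850 mm from the base axis. Payload 6.9 kg.
Tool frame: the origin (TCP) lies between the finger pads; the fingertips stand 17 mm ahead of it and the grasp point (between the pads) lies 2 mm behind it (robot.finger_overhang is the distance from the TCP to the fingertips, in mm); z points along the fingers, y is the line along which they close (so a half turn about z gives the same grasp; the last joint's range is limited). The gripper opens to 85 mm and grips with 20 to 120 N. Pads are 22 mm wide; open, the fingers measure 114 mm over their backs; the gripper's body (76 mm by 85 mm) begins 54 mm behind the grasp point. The pads swing forward as they close: fully open they stand 13 mm farther back than shut.
Start: joints at [-69.471, 29.078, -13.613, 85.955, 7.202, 65.827, -8.869], TCP at [156.342, 605.118, 211.075] pointing down, gripper open.
Joint ranges: [-176.47, 176.47], [-13.61, 117.27], [-81.72, 77.17], [0.22, 143.17], [-87.28, 267.28], [10, 112.55], [-165.47, 165.47]. Speed limits (degrees/s): [136.94, 136.94, 180, 180, 180, 180, 180].

## Interface

Orientations are given as [roll, pitch, yaw] about the fixed x, y, z axes, in that order (R = Rz(yaw) Ry(pitch) Rx(roll)).
In Python, from station import robot, set_gripper, sensors, eyes gives the robot as it stands. Calls block until the motion is done:
- robot.reach(position, orientation): joint-space move of the TCP to a pose.
- robot.move_straight(position, feed=150, ori=None, contact_N=None): straight line of the TCP; ori=None keeps the orientation; feed is the mean speed in mm/s. With contact_N (N) it stops when the force on the tool has changed by that much, and returns True; else False.
- robot.set_joints(angles): joint-space move.
- set_gripper(opening): finger opening in mm; the grip force is fixed at half the most; returns when the fingers have stopped.
- robot.dwell(seconds).
- robot.inverse_kinematics(position, orientation): joint angles nearest the present ones, or None.
- sensors.get_obs(): the state.
- eyes.grab_frame(name): name is "scene" or "top"; returns a dict with "color" (420x560x3 uint8, red, green, blue), "range_z" (420x560 float32, mm along the optical axis (not along the pixel's ray), 0 where there is no reading), "camera_matrix" (3x3 intrinsics, pixels), "eye" and "rotation" of the camera in the world. Camera axes: x right, y up, looking along -z (the intrinsics and any distortion apply to the point x, -y, -z); pixel columns grow to the right and rows downward; lengths in mm; the calibration is good to about 2 mm. A picture is of the moment at which its call begins.
A pose or a line that the arm cannot do raises robot.MotionError and nothing moves.
- robot.sign_off(): hands the job in; it is judged then, once.
The state is a dict: "time_s": time; "joint_positions": joint angles; "joint_vel": joint speeds; "effort": joint torques, N m; "position": TCP position; "orientation": TCP orientation; "ft_force": force on the tool from outside, world axes, zero at the start; "torque": the same for the moment, N m; "width": finger opening in mm; "gripper_force": force on a finger pad.
Only numpy, scipy, OpenCV 4.12 (cv2) and the standard library are available. Lean on these libraries where they do the work, as an engineer would, in place of code of your own. Each camera call takes 0.05 s, during which the arm holds its last target. There are 200 camera calls.

## Task

Open the dark wooden pickup box: lift the green lid by its handle so that its front end clears the lip, without forcing it, and slide it out from under the two metal keeper strips. Set the lid down gently, right way up and flat, wholly on the grey carpet pad and let go of it. Leave the glue bottle, mug, hammer and screwdriver where they are.

Things in the scene. Friction and masses are not known exactly. Their poses are not given: they have to be found in the camera images.
- box: Dark wooden box, fixed to the bench, 174 long (own x) x 124 wide (own y) x 66 high. Origin: centre of its underside, z up. The lid comes out of the front, towards own -x. Walls rise to z = 58. Ledges along both long sides carry the lid's edges at z = 40. The lid has 2 mm play to the side walls (inner faces y = +-52), rear wall (x = 77) and front wall.
- lip (a point): Middle of the top of the box's front wall, the lip: box x = -82 (wall from -87 to -77), z = 46. It stands 6 mm above the lid's resting underside, so the lid's front edge must rise more than 6 mm to pass.
- strip_end (a point): Mid-width point level with the front ends and undersides of the two aluminium keeper strips, box x = -30, z = 58. The strips run back from here to the rear wall (x = 87), are 8 thick and overlap the lid's long edges by 8 mm each: under them the lid can rise at most 12 mm. Once slid 105 mm out from home (towards box -x) the lid is free of them and may be raised.
- lid: Loose green-painted wooden lid, 150 long (own x) x 100 wide (own y) x 6 thick, about 0.14 kg, with a black handle on top. Origin: centre of its underside; z up, own -x is its front end. At the start it lies home in the box: same centre and axes as the box, underside at box z = 40.
- handle (a point): Centre (half-way up) of the upright black handle block on the lid: 14 thick (along lid x), 50 wide (lid y), 34 high, standing on the lid's upper face. It lies 25 mm towards the front from the lid's centre and 23 mm above its underside. Pinch it from above across the 14 mm, fingers closing along lid x: both sides are clear down to the lid.
- lid_front (a point): Middle of the lower edge of the lid's front end (lid x = -75, y = 0, z = 0), which must pass over the lip.
- pad: Grey carpet pad fixed flat on the bench, 240 (own x) x 200 (own y) x 6 thick. Origin: centre of its underside.
- glue: White glue bottle with a yellow label, 60 diameter, 150 high, loose bystander beyond the work. Origin: centre of its underside.
- mug: Blue mug, 80 diameter, 90 high, loose bystander at the left of the work. Origin: centre of its underside.
- mallet: Hammer lying on the bench at the left, loose bystander.
- driver: Screwdriver lying on the bench at the right, loose bystander.
There are look-alikes about, which are no part of the job. There is more than one size of the lid; the job needs the smaller.

How it is judged:
By the outcome, as a careful person would: the job done as asked, in the order asked, and still so for the second after the job is handed in, with the robot touching nothing.
It also fails if it takes over 48 s, if anything falls off the work surface, if the arm or the gripper's body presses on something with over 40 N, if the wrist force passes 120 N, or if a joint passes its speed limit or range.

## Working session

There is one attempt and no reset: what is moved stays moved. The work goes in short steps, each a Python script; the robot and the scene stay as the last script left them, time stands still between calls to the robot, and variables do not carry over. Pictures are saved under pics/ and viewed, at most 10 in all, crops included, and the job is handed in when it is done.

```bash
ls; mkdir -p pics
cat > h.py <<'E'
import numpy as np, cv2
from station import robot,set_gripper,sensors,eyes
def grab(n):
    f=eyes.grab_frame(n); np.savez('%s.npz'%n,**f); return f
def cloud(f):
    z=f["range_z"].astype(float);K=np.array(f["camera_matrix"])
    v,u=np.mgrid[:z.shape[0],:z.shape[1]]
    p=np.stack([(u-K[0,2])/K[0,0]*z,-(v-K[1,2])/K[1,1]*z,-z],-1)
    w=p@np.array(f["rotation"]).T+np.array(f["eye"]); w[z==0]=np.nan
    return w
E
python3 - <<'E'
from h import *
for n in("top","scene"):
    f=grab(n); cv2.imwrite(f'pics/{n}0.png',f["color"][:,:,::-1]); print(n,[k for k in f],f["eye"],f["rotation"],f["camera_matrix"])
print(sensors.get_obs())
E
```

```text
pics
top ['color', 'range_z', 'camera_matrix', 'eye', 'rotation'] [ 397.97359018  -18.26264101 1545.69704959] [ 4.65047655e+00  5.34431696e-02 -9.06446906e+01] [[524.79024992   0.         281.24332144]
 [  0.         524.79024992 211.40239015]
 [  0.           0.           1.        ]]
scene ['color', 'range_z', 'camera_matrix', 'eye', 'rotation'] [1279.55556707 1019.28290938  880.703677  ] [ 57.43421347   0.67451178 144.07920944] [[446.06826439   0.         275.97621793]
 [  0.         446.06826439 206.46690598]
 [  0.           0.           1.        ]]
{'time_s': 0.1, 'joint_positions': array([-69.46970186,  29.12105161, -13.60844982,  86.00257908,
         7.20227402,  65.82694187,  -8.87026571]), 'joint_vel': array([-0.03745696, -0.05653204,  0.0023827 , -0.20590151,  0.0266186 ,
       -0.07584297,  0.03754957]), 'effort': array([-5.91341042e-03, -6.21836686e+01, -2.19482057e+00, -2.50207508e+01,
        1.25465461e-02,  7.77266279e-03, -7.14468996e-06]), 'position': array([156.29832629, 604.64626872, 210.31480734]), 'orientation': array([-1.79908172e+02,  2.29620444e-03,  1.65513286e+02]), 'ft_force': array([ 0.71888413, -0.23471662,  0.63542481]), 'torque': array([-0.02149738,  0.01183834, -0.01530428]), 'gripper_force': 0.0, 'width': 85.3952448434754}
```

View pics/top0.png

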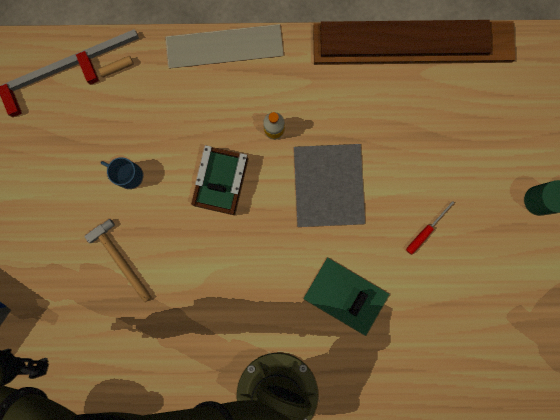

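View pics/scene0.png

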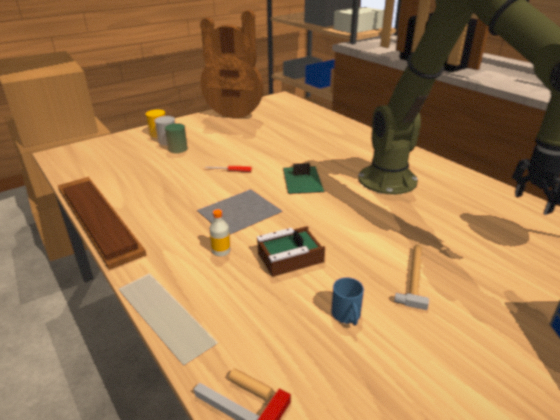

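The top view shows the box at about (220,180) with its front facing down the image, towards the robot. The pad is at (330,186), the larger decoy lid at (347,296), the glue at (274,124), the mug at (123,172) and the hammer at (120,260). The scene view shows the same layout.

```bash
sed -i 's/np.array(f\["rotation"\]).T/Rotation.from_euler("xyz",f["rotation"],degrees=True).as_matrix().T/; 1a from scipy.spatial.transform import Rotation' h.py
python3 - <<'E'
from h import *
f=dict(np.load('top.npz')); w=cloud(f); c=f["color"].astype(int); hsv=cv2.cvtColor(f["color"],cv2.COLOR_RGB2HSV)
def roi(a,b,c_,d): m=np.zeros(w.shape[:2],bool); m[b:d,a:c_]=1; return m
print("bench z",np.nanmedian(w[300:340,180:200,2]))
def rect(m,n):
    p=w[m]; r=cv2.minAreaRect(p[:,:2].astype(np.float32)); print(n,m.sum(),r,"z",np.nanmedian(p[:,2])); return r
b=roi(180,135,258,225)
z=w[...,2]
rect(b&(z>35),"box all"); 
s=b&(z>50)&(hsv[...,1]<60)&(hsv[...,2]>120)
n,l,st,ce=cv2.connectedComponentsWithStats(s.astype(np.uint8))
for i in range(1,n):
    if st[i,4]>60: rect(l==i,"strip")
h=b&(c.max(-1)<45)&(z>66)
if h.sum()>5: rect(h,"handle")
sat=hsv[...,1]
p=roi(285,138,375,235)&(sat<60)&(z<15)
p=cv2.morphologyEx(p.astype(np.uint8),cv2.MORPH_OPEN,np.ones((5,5)))>0
r=rect(p,"pad")
g=roi(255,105,292,145)&(z>40); rect(g,"glue")
g=roi(95,150,150,195)&(z>40); rect(g,"mug")
g=b&(c[...,1]>c[...,0]+15)&(z<60); rect(g,"green")
# handle relative: pixels z>72
m=b&(z>71); print(w[m].mean(0),m.sum())
f=dict(np.load('scene.npz')); w=cloud(f); z=w[...,2]; d=np.hypot(w[...,0]-500,w[...,1]-155)<140
p=w[d&(z>30)]; r=cv2.minAreaRect(p[:,:2].astype(np.float32)); print("scene box",r)
m=d&(z>71);print(w[m].mean(0),m.sum())
E
```

```text
bench z 0.6749984005260785
box all 2684 ((613.1790771484375, 158.68661499023438), (125.75096130371094, 174.5503692626953), 76.51531982421875) z 48.671585167911644
strip 237 ((653.2607421875, 203.43722534179688), (19.99064064025879, 115.35247039794922), 76.48686981201172) z 66.10184876192125
strip 238 ((628.9352416992188, 102.17520141601562), (19.5880069732666, 114.68611145019531), 76.5744857788086) z 66.19851997072897
handle 98 ((603.8961791992188, 130.66648864746094), (40.07651138305664, 115.58488464355469), 24.22612762451172) z 79.84793028004685
pad 5188 ((600.7828369140625, -160.52383422851562), (238.63902282714844, 198.2543182373047), 1.8487446308135986) z 6.08134862029749
glue 424 ((766.2999877929688, 0.009691238403320312), (56.46080780029297, 57.92906188964844), 0.43760946393013) z 103.75498063673399
mug 456 ((643.894287109375, 435.0157470703125), (101.29922485351562, 79.14456176757812), 31.79286003112793) z 73.58622624349448
green 1392 ((613.4679565429688, 159.0069122314453), (97.62657165527344, 149.5823516845703), 76.13985443115234) z 46.229726147675365
[600.55964365 159.21217232  77.86814548] 132
scene box ((588.2219848632812, 168.48529052734375), (130.62509155273438, 114.24066162109375), 76.36205291748047)
[595.62458446 169.78647372  78.36507676] 63
```

```bash
cat >> h.py <<'E'
yaw=-13.5; ex=np.array([np.cos(np.radians(yaw)),np.sin(np.radians(yaw))]); ey=np.array([-ex[1],ex[0]]); C=np.array([613.3,158.8])
def B(x,y,z): return [*(C+x*ex+y*ey),z]
ORI=[180,0,76.5]
def st(t=""):
    o=sensors.get_obs(); d=o["position"][:2]-C
    print(t,"t%.1f"%o["time_s"],"box",np.round([d@ex,d@ey,o["position"][2]],2),"ori",np.round(o["orientation"],2),"F",np.round(o["ft_force"],1),"w%.1f g%.1f"%(o["width"],o["gripper_force"])); return o
E
python3 - <<'E'
from h import *
for n in("top","scene"):
    w=cloud(dict(np.load(n+'.npz'))); q=w[...,:2]-C; x=q@ex;y=q@ey
    m=(abs(x+25)<25)&(abs(y)<38)&(w[...,2]>74)&(w[...,2]<90)
    print(n,m.sum(),x[m].min(),x[m].max(),x[m].mean(),y[m].min(),y[m].max(),np.median(w[m][:,2]))
set_gripper(40)
robot.reach(B(-25,0,150),ORI); st()
f=grab("scene"); cv2.imwrite('pics/s1.png',cv2.resize(f["color"][180:320,190:390,::-1],None,fx=4,fy=4))
E
```

```text
top 86 -32.63767388674786 -17.98592584282488 -25.504092414313074 -24.692186632960297 24.914954155546518 80.38769147687015
scene 56 -27.19168994285204 -13.106147993337403 -19.966881661629365 -19.906142699925326 28.305787266527357 80.02380374094867
 t2.8 box [-25.83   1.67 149.99] ori [-1.7997e+02 -5.0000e-02  7.6660e+01] F [ 0.   0.5 -0. ] w39.5 g0.0
```

View pics/s1.png

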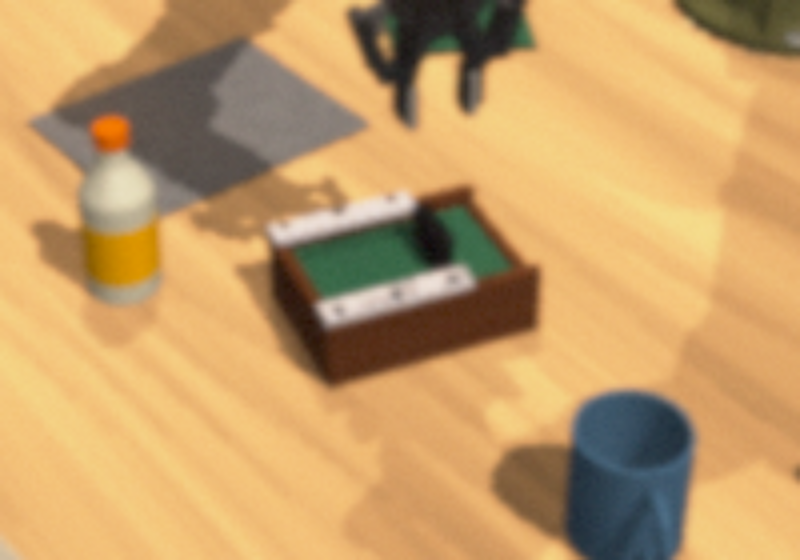

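The crop shows the gripper hovering above, at about (430,60), with the handle upright at (432,235) and the lid home under both strips.

```bash
cat >> h.py <<'E'
def comp(x,y,z,ori=ORI,feed=100,contact=None):
    "straight move"
    return robot.move_straight(B(x,y,z),feed,ori,contact)
E
python3 - <<'E'
from h import *
robot.dwell(.3); st("hover")
print(comp(-23.5,0,69,contact=6)); robot.dwell(.3); st("down")
x=-23.5
for w in (32,28,25,22,20,18,17):
    set_gripper(w); o=st(w); F=o["ft_force"][:2]@ex
    if abs(F)>2: print("push",F); break
E
```

```text
hover t3.2 box [-25.14   0.23 149.99] ori [-180.     -0.     76.53] F [-0.3  0.4  0.2] w39.9 g0.0
False
down t4.4 box [-23.31   0.18  69.45] ori [ 1.7996e+02 -3.0000e-02  7.6500e+01] F [ 0.9 -0.7 -0.1] w39.7 g0.0
32 t4.7 box [-2.350e+01  2.000e-02  6.906e+01] ori [180.   -0.   76.5] F [ 0.7 -0.7  0.1] w31.9 g0.0
28 t4.9 box [-2.350e+01 -2.000e-02  6.897e+01] ori [-180.     0.    76.5] F [-0.1  0.6 -0.6] w28.2 g0.0
25 t5.1 box [-2.352e+01  1.000e-02  6.899e+01] ori [-180.     0.    76.5] F [0.4 0.2 0.3] w24.8 g0.0
22 t5.3 box [-23.5    0.    69.01] ori [180.   -0.   76.5] F [-0.6 -0.9 -0.6] w22.2 g0.0
20 t5.5 box [-2.351e+01  1.000e-02  6.900e+01] ori [-180.     0.    76.5] F [ 0.1  0.4 -0.4] w20.2 g0.0
18 t5.8 box [-2.348e+01 -2.000e-02  6.899e+01] ori [180.   -0.   76.5] F [ 0.1 -0.7 -0.6] w17.9 g0.0
17 t6.0 box [-2.351e+01  2.000e-02  6.900e+01] ori [-180.    -0.    76.5] F [0.6 0.  0.8] w16.9 g0.0
```

Run:
```python
from h import *
x=-23.5
for w in (15.5,14.7,10):
    set_gripper(w)
    for k in range(5):
        o=st(w); F=o["ft_force"][:2]@ex
        if abs(F)<4: break
        x+=np.sign(F)*0.5; comp(x,0,69,feed=20); robot.dwell(.1)
robot.dwell(.2); st("grip")
```

```text
15.5 t6.2 box [-23.51  -0.    69.01] ori [180.   -0.   76.5] F [-0.3  0.2  0.4] w15.5 g0.0
14.7 t6.4 box [-2.350e+01 -2.000e-02  6.901e+01] ori [-180.    -0.    76.5] F [ 0.9 -0.4 -0.2] w14.7 g0.0
10 t6.6 box [-2.352e+01  2.000e-02  6.900e+01] ori [-180.    -0.    76.5] F [-0.1 -0.4 -0.4] w10.3 g0.0
grip t6.8 box [-23.51  -0.    68.99] ori [-180.     0.    76.5] F [-0.1 -0.2 -0.5] w9.7 g0.0
```

Run:
```python
from h import *
a=grab("top")["color"][130:230,170:290]; b=grab("scene")["color"][200:300,220:340]
cv2.imwrite('pics/s2.png',cv2.resize(np.hstack([a,b]),None,fx=3.3,fy=3.3,interpolation=2)[:,:,::-1])
```

```text
(no output)
```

View pics/s2.png

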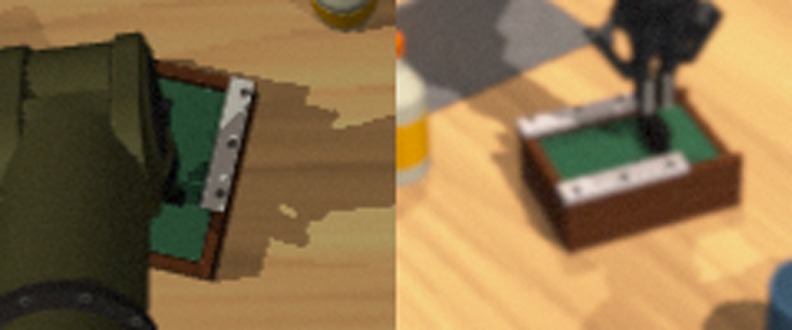

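The left half (top view) has the gripper blocked by the wrist. The right half (scene) shows the shut fingers at (655,90) next to or above the handle at (652,130), so the grasp missed. I'll measure the offset before moving.

Run:
```python
from h import *
f=dict(np.load('scene.npz')); w=cloud(f); R=Rotation.from_euler("xyz",f["rotation"],degrees=True).as_matrix();K=f["camera_matrix"]
def proj(p):
    q=R.T@(np.array(p)-f["eye"]); return np.round([K[0,0]*q[0]/-q[2]+K[0,2], -K[1,1]*q[1]/-q[2]+K[1,2]],1)
for n,p in dict(tcp=B(-23.5,0,69),tip=B(-23.5,0,52),htop=B(-25,0,80),hl=B(-25,25,80),hr=B(-25,-25,80),lip=B(-82,0,46),cornerFL=B(-87,62,66),rr=B(87,62,66)).items(): q=proj(p);print(n,q,((q-[220,200])*3.3+[396,0]).round())
q=w[...,:2]-C;x=q@ex;y=q@ey
m=(abs(x+20)<40)&(abs(y)<45)&(w[...,2]>52)
vv,uu=np.nonzero(m)
for z0 in range(55,135,8):
    k=m&(abs(w[...,2]-z0)<4)
    if k.sum(): print(z0,k.sum(),"x",x[k].min().round(),x[k].max().round(),"y",y[k].min().round(),y[k].max().round(),"med",np.median(x[k]).round(),np.median(y[k]).round())
```

```text
tcp [297.6 237. ] [652. 122.]
tip [297.5 241.5] [652. 137.]
htop [298.1 234. ] [654. 112.]
hl [301.6 238.5] [665. 127.]
hr [294.7 229.6] [643.  98.]
lip [314.6 238.5] [708. 127.]
cornerFL [325.6 244.2] [744. 146.]
rr [271.6 258.8] [566. 194.]
55 25 x -27.0 13.0 y -44.0 31.0 med -14.0 16.0
63 50 x -26.0 20.0 y -45.0 45.0 med -14.0 -15.0
71 26 x -25.0 11.0 y -43.0 30.0 med -15.0 7.0
79 41 x -29.0 -13.0 y -12.0 31.0 med -19.0 14.0
87 4 x -27.0 -12.0 y -1.0 27.0 med -23.0 2.0
95 20 x -37.0 -4.0 y -6.0 14.0 med -25.0 8.0
103 24 x -37.0 -1.0 y -3.0 17.0 med -19.0 9.0
111 31 x -37.0 -2.0 y -8.0 16.0 med -16.0 8.0
119 26 x -37.0 -1.0 y -5.0 15.0 med -14.0 9.0
127 28 x -44.0 -0.0 y -7.0 16.0 med -27.0 8.0
```

Run:
```python
from h import *
a=grab("scene")["color"][200:265,270:325]
set_gripper(40); robot.dwell(.1); st()
b=grab("scene")["color"][200:265,270:325]
cv2.imwrite('pics/s3.png',cv2.resize(np.hstack([a,b]),None,fx=7,fy=7,interpolation=2)[:,:,::-1])
```

```text
t7.5 box [-23.51  -0.    69.01] ori [-180.    -0.    76.5] F [-0.3 -0.1  0.2] w40.3 g0.0
```

View pics/s3.png

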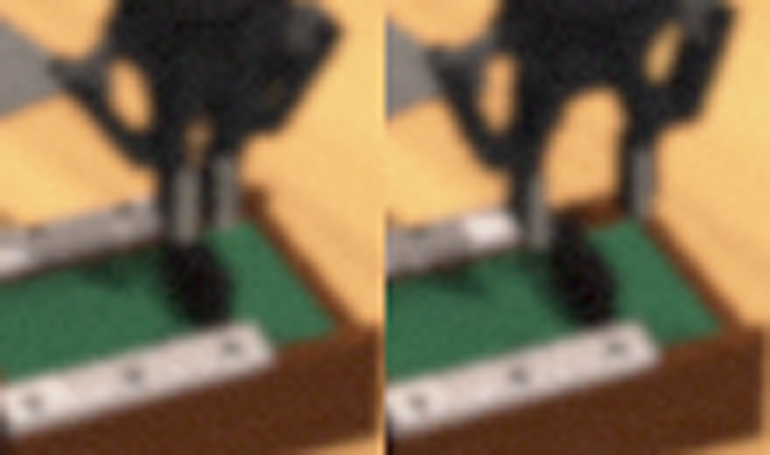

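The right half has the fingers open around the handle. Their tips are at about (535,245) and (640,212), level with the handle top at (575,235). So the tips stand about 30 mm higher than the given overhang implies, while the sideways alignment is good. I'll check the overhang, then go down guarded by contact force.

Run:
```python
from h import *
print(robot.finger_overhang)
c=comp(-23.5,0,40,feed=50,contact=4); print(c); o=st("down")
w=cloud(grab("scene")); q=w[...,:2]-C;x=q@ex;y=q@ey
col=eyes.grab_frame("scene")["color"][200:265,270:325]
cv2.imwrite('pics/s4.png',cv2.resize(col,None,fx=8,fy=8,interpolation=2)[:,:,::-1])
```

```text
17.0
False
down t8.3 box [-23.39   0.    40.  ] ori [180.     0.    76.49] F [-0.3  0.5  0.1] w40.0 g0.0
```

View pics/s4.png

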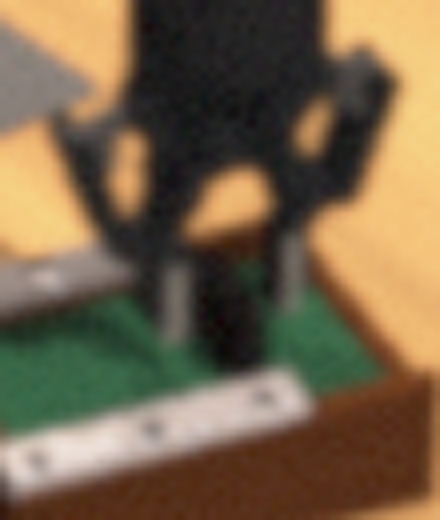

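The handle at (230,310) now stands between the fingers, at (175,300) and (292,275). The TCP reading is about 30 mm low, so I'll treat z as relative. Next I'll close in steps.

Run:
```python
from h import *
x=-23.5
for w in (28,24,21,19,17,15.5,14.5,10):
    set_gripper(w)
    for k in range(8):
        o=st(w); F=o["ft_force"][:2]@ex
        if abs(F)<4: break
        x+=np.sign(F)*0.5; print("shift",x,F); comp(x,0,40,feed=20)
    if o["gripper_force"]>15: break
robot.dwell(.2); st("grip")
```

```text
28 t8.7 box [-23.42   0.05  40.21] ori [ 1.7998e+02 -1.0000e-02  7.6500e+01] F [ 0.1  0.1 -0. ] w28.0 g0.0
24 t8.9 box [-2.348e+01  1.000e-02  4.004e+01] ori [180.   -0.   76.5] F [ 0.1 -0.5  0. ] w24.0 g0.0
21 t9.1 box [-23.48  -0.    39.99] ori [180.   -0.   76.5] F [ 0.5 -0.8 -0.2] w20.6 g0.0
19 t9.3 box [-23.53  -0.    39.98] ori [-180.     0.    76.5] F [0.7 0.7 0.3] w19.5 g0.0
17 t9.5 box [-2.349e+01  1.000e-02  4.000e+01] ori [180.   -0.   76.5] F [ 0.1 -0.3  0.1] w17.1 g0.0
15.5 t9.7 box [-2.350e+01 -1.000e-02  3.999e+01] ori [-180.     0.    76.5] F [-0.   0.6 -0.3] w15.9 g0.0
14.5 t9.9 box [-2.369e+01 -2.000e-02  3.997e+01] ori [-1.7998e+02  1.0000e-02  7.6510e+01] F [-1.5  1.   0.9] w14.2 g0.4
10 t10.2 box [-23.57  -0.06  40.16] ori [-179.99   -0.     76.5 ] F [-1.7  0.6  3.7] w12.6 g59.8
grip t10.4 box [-2.356e+01 -1.000e-02  4.018e+01] ori [-180.    -0.    76.5] F [-1.8 -0.4  5.1] w12.6 g59.9
```

Run:
```python
from h import *
z0=sensors.get_obs()["position"][2]
for d in (3,6,9): print(comp(-23.56,0,z0+d,feed=20,contact=10)); st(d)
robot.dwell(.2); o=st("lifted")
f=grab("scene"); w=cloud(f); q=w[...,:2]-C;x=q@ex;y=q@ey
g=f["color"].astype(int); m=(g[...,1]>g[...,0]+15)&(abs(x)<75)&(abs(y)<42)&(w[...,2]<70)
A=np.c_[x[m],y[m],np.ones(m.sum())]; print("lid top plane",np.linalg.lstsq(A,w[...,2][m],rcond=None)[0],m.sum())
w0=cloud(dict(np.load('top.npz')))
```

```text
False
3 t10.7 box [-23.48   0.    43.  ] ori [1.7999e+02 1.0000e-02 7.6500e+01] F [-0.3  0.  -2.2] w12.7 g59.0
False
6 t11.0 box [-2.349e+01  4.000e-02  4.626e+01] ori [179.99  -0.    76.5 ] F [-0.8 -0.2 -2.3] w13.0 g59.0
False
9 t11.3 box [-23.43   0.07  49.37] ori [ 1.7998e+02 -1.0000e-02  7.6500e+01] F [-0.3  0.9 -2.5] w12.6 g59.0
lifted t11.5 box [-23.63   0.    49.13] ori [-179.99   -0.     76.5 ] F [-0.4 -0.1 -1.6] w12.8 g59.0
lid top plane [3.34236481e-04 9.37989821e-03 5.53824021e+01] 531
```

Run:
```python
from h import *
z=49.15
for s in (20,60,112):
    c=comp(-23.56-s,0,z,feed=50,contact=8); st(s)
    if c: print("CONTACT"); break
```

```text
20 t12.1 box [-43.62   0.19  49.32] ori [ 1.7998e+02 -1.0000e-02  7.6520e+01] F [-0.1  0.4 -2. ] w12.6 g59.0
60 t13.0 box [-8.314e+01  1.000e-02  4.925e+01] ori [ 1.7997e+02 -1.0000e-02  7.6490e+01] F [-0.2 -0.5 -1.6] w12.6 g59.0
112 t14.2 box [-1.3511e+02  1.0000e-02  4.9170e+01] ori [ 1.7997e+02 -1.0000e-02  7.6480e+01] F [ 0.1  0.3 -1.5] w12.6 g59.0
```

Run:
```python
from h import *
comp(-23.56-118,0,49.15,feed=50,contact=8)
print(comp(-23.56-122,0,130,feed=100)); st("up")
T=[575.8,-161.3]; O=[180,0,91.85]
robot.move_straight([*T,130],150,O); st("over")
robot.move_straight([*T,25],80); st()
c=robot.move_straight([*T,0],15,None,3.5); print(c); st("touch")
```

```text
False
up t15.4 box [-145.9    -0.18  129.52] ori [-1.7996e+02  3.0000e-02  7.6500e+01] F [-0.8  0.2 -2. ] w12.5 g59.0
over t18.1 box [  38.1  -319.32  130.02] ori [-1.80e+02 -2.00e-02  9.19e+01] F [-0.1 -0.3 -1.2] w12.8 g59.0
 t19.5 box [  38.66 -320.05   25.54] ori [1.7995e+02 2.0000e-02 9.1850e+01] F [-0.9  0.3 -1.4] w12.7 g59.0
True
touch t20.7 box [  38.22 -319.98    6.15] ori [-1.7999e+02 -1.0000e-02  9.1860e+01] F [-0.9  0.2  4.1] w12.6 g60.0
```

Run:
```python
from h import *
for w in (16,22,32): set_gripper(w); st(w)
p=sensors.get_obs()["position"]
robot.move_straight([p[0],p[1],90],60); robot.move_straight([p[0],p[1],170],150)
robot.move_straight([450,100,200],200); robot.dwell(.2); st("clear")
f=grab("top"); w=cloud(f); c=f["color"].astype(int)
cv2.imwrite('pics/t5.png',f["color"][:,:,::-1])
m=np.zeros(c.shape[:2],bool); m[130:240,280:385]=1
m&=(c[...,1]>c[...,0]+15)&(w[...,2]<30)
p=w[m]; print(cv2.minAreaRect(p[:,:2].astype(np.float32)),np.median(p[:,2]),np.linalg.lstsq(np.c_[p[:,:2]-p[:,:2].mean(0),np.ones(len(p))],p[:,2],rcond=None)[0])
```

```text
16 t20.9 box [  37.39 -319.85    5.28] ori [-1.7988e+02 -4.0000e-02  9.1860e+01] F [-0.7  0.3  0.2] w15.9 g0.0
22 t21.1 box [  37.25 -319.9     5.12] ori [-1.7986e+02 -4.0000e-02  9.1860e+01] F [ 1.4  0.6 -0.1] w22.0 g0.0
32 t21.4 box [  37.29 -319.88    5.21] ori [-1.7987e+02 -4.0000e-02  9.1860e+01] F [-0.3 -1.1  0.8] w31.9 g0.0
clear t25.4 box [-144.71  -95.87  199.88] ori [-1.7986e+02 -3.0000e-02  9.1790e+01] F [-0.8  0.5 -0.3] w31.8 g0.0
((599.196044921875, -159.87890625), (150.0330352783203, 101.24378204345703), 2.569878339767456) 12.202956064753494 [-1.23554607e-03 -7.13541240e-04  1.21793977e+01]
```

View pics/t5.png

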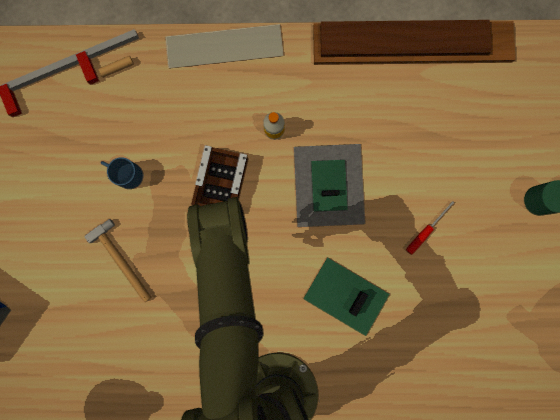

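The lid lies flat and centred on the pad at (330,186), with its top at z = 12.2. The box at (220,180) is open, and the bystanders haven't moved.

```bash
python3 -c "
from h import *
print(robot.sign_off())"
```

```text
the job is handed in; nothing more can be done
None
```

The box is open, its lid lies right way up, flat and released at the centre of the grey pad, the bystanders are where they were, and the job was handed in at about 25 s of the 48 s allowed.

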